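Clamp the dark panel upright and keep the clamp squeezed

TASK

Draw the dark wooden panel up out of the slotted rack, stand it in the slot of the blue bench clamp and let go of it. Then pump the clamp's red trigger, moving the rod by the trigger alone, until the sprung pad presses the panel against the anvil with its yellow stem about half pushed in, never all the way. Finish while still squeezing the trigger so that the pressure stays on, and leave the other two panels in the rack.

Things in the scene. Friction and masses are not known exactly. Their poses are not given: they have to be found in the camera images.
- bench_clamp: Blue lever clamp screwed to the bench, 255 x 110 mm. Origin on the bench under the trigger's pivot (85 mm up); +x runs from the black grip past trigger, rod and pad to the blue anvil (face at x = 138 mm, 90 mm wide, top at z = 70), z up. Cheek plates round the pivot: x = -41 to +25, 38 mm wide over all, up to z = 92
- slot (a point): Middle of the floor of the clamp's panel slot, at x = 131, z = 4 mm in the clamp, axes as the clamp's. The slot runs along y, 110 mm long, 14 mm wide (x = 124 to 138), 10 mm deep (walls' top at z = 14); the anvil rises from its far side
- grip (a point): Point in the middle of the clamp's black upright grip, x = -27, z = 124 mm in the clamp, axes as the clamp's. The grip is fixed, 16 mm thick along x (-35 to -19), 28 mm wide, top at z = 161
- trigger_mid (a point): Point on the red trigger blade 40 mm from its pivot; the blade is 10 mm thick, 22 mm wide, 68 mm long from the pivot. At rest it stands 124 mm up, at x = +9 mm in the clamp (49 mm over the outsides of grip and trigger); fully squeezed at x = -9 mm (31 mm over the outsides)
- trigger_blade: The red trigger blade; origin on its pivot, z along the blade
- clamp_trigger (a joint): Angle of the trigger: 0 let go (its spring brings it back), 0.45 rad fully squeezed towards the grip. It is damped: it takes about 0.6 s to come right back. The return spring needs 3 to 4 N at trigger_mid; pressing the pad half in needs about 16 N there in all
- clamp_rod: The toothed steel rod with stem and pad, 37 mm up, sliding along the clamp's x. Each full squeeze of the trigger pushes it about 11 mm (two teeth) to the anvil; when the trigger is let go right back, the rod stays, held by 4 N of friction (a stem pushed in over 3 mm springs the rod back when the trigger is let go). Not to be pushed by hand
- pad_face: Clamping pad, 44 mm wide, 38 mm high, 8 mm thick, with a rubber face; origin in the middle of the rubber face, 37 mm above the bench, x towards the anvil. At the start its face stands 24 to 42 mm short of a panel in the slot
- clamp_pad (a joint): How far the pad's sprung yellow stem is pushed into the rod: 0 free (20 mm of stem and more showing), 0.020 m at the stop; 1.2 N per mm. Half pushed in is 0.010 m
- panel_rack: Plywood rack, 186 x 112 mm, fixed, three slots side by side along its own x at -70, 0 and +70 mm, each 13 mm wide with 6 mm walls up to 50 mm above the bench; slot floors at z = 6 mm. Slots run along its y
- dark_panel: Dark brown wooden panel, 10 mm thick (its x), 90 mm wide (its y), 120 mm high (its z), 90 g; origin in the middle of its lower edge. Stands in one of the rack's slots, which one varies
- pale_panel: Pale wooden panel of the same size, in another slot of the rack; stays there
- white_panel: White panel of the same size, in the remaining slot of the rack; stays there

How it is judged:
On the way, in this order (a step that is already met when the one before it is completed fails the run):
1. the dark panel is drawn up clear of the rack (z of dark_panel in the frame of panel_rack above 0.05 m), for 0.1 s.
2. the dark panel stands in the clamp's slot, let go (horizontal distance between dark_panel and slot below 0.025 m and z of dark_panel in the frame of slot below 0.006 m and angle between dark_panel's own z axis and vertical below 0.3 rad and contact force between the fingers and dark_panel below 0.2 N), for 0.2 s.
3. the pad touches the panel (contact force between pad_face and dark_panel above 1 N), for 0.1 s.
At the end, for the whole second after the job is handed in: The dark panel stands upright (0.1 rad) on the slot floor, within 25 mm of mid-slot, against the anvil; the pad presses it, stem pushed in 5 to 16 mm; the fingers still press the squeezed trigger with over 2 N; the other panels are within 20 mm of where they stood (value of joint clamp_pad between 0.005 and 0.016 m and contact force between each of pad_face, bench_clamp and dark_panel above 4 N and contact force between the fingers and trigger_blade above 2 N and value of joint clamp_trigger above 0.04 rad and x of dark_panel in the frame of slot between -0.003 and 0.005 m and y of dark_panel in the frame of slot between -0.025 and 0.025 m and z of dark_panel in the frame of slot below 0.006 m and angle between dark_panel's own z axis and vertical below 0.1 rad and distance of each of pale_panel, white_panel from where it was at the start of the episode below 0.02 m); the arm keeps its last pose, push and grip.
It fails at once if the pad's stem is pushed in to its stop (over 18.5 mm): the panel is crushed (value of joint clamp_pad above 0.0185 m).
It fails at once if the robot pushes the rod or pad directly (over 4 N) (contact force between the arm and clamp_rod above 4 N).
It fails at once if the robot's fingers push the rod or pad directly (over 4 N) (contact force between the fingers and clamp_rod above 4 N).
It fails at once if another panel is taken out of the rack (distance of any of pale_panel, white_panel from where it was at the start of the episode above 0.04 m).
It also fails if it takes over 72 s, if anything falls off the work surface, if the arm or the gripper's body presses on something with over 40 N, if the wrist force passes 120 N, or if a joint passes its speed limit or range.

ROBOT

A 7-joint arm with a two-finger parallel gripper is mounted at the origin on a cart in front of the work surface, level with it; the furniture and walls round the work are solid. World frame = base frame: x ahead of the robot, y to its left, z up, the work surface at z = 0. Lengths are in m, angles in rad, forces in N, time in s.
With the tool pointing down it reaches from about 0.425 to 1.025 m from the base axis. Payload 9.4 kg.
Tool frame: the origin (TCP) lies midway between the tips of the shut fingers; the grasp point (between the pads) lies r.pinch_z behind it (r.pinch_z is the distance from the TCP to the grasp point, in m); z points along the fingers, y is the line along which they close (so a half turn about z gives the same grasp; the last joint's range is limited). The gripper opens to 93 mm and grips with 3 to 60 N. Pads are 15 mm wide; open, the fingers measure 128 mm over their backs; the gripper's body (75 mm by 188 mm) begins 65 mm behind the grasp point.
Start: joints at [1.026, 0.599, -0.003, 1.599, 0.002, 0.943, -0.08], TCP at [0.327, -0.647, 0.219] pointing down, gripper open.
Joint ranges: [-2.57, 2.57], [-0.35, 1.97], [-1.29, 1.29], [0.11, 2.56], [-1.05, 4.19], [0.11, 1.86], [-2.63, 2.63]. Speed limits (rad/s): [2.22, 2.22, 3.01, 3.01, 3.14, 3.14, 3.14].

INTERFACE

Orientations are given as a unit quaternion [x, y, z, w].
In Python, from cell import r gives the robot as it stands.
- The arm moves only by the tool jog_arm, never from a script. Its argument "series" is one flat list of numbers, 7 for each row, row after row: the closure, from 0 (fully open) to 1 (shut), then the shift along the tool's x, y, z in m, then the turn, a rotation vector about the tool's x, y, z in degrees. A call has 1 to 5 rows; each row is the pose to reach, as a shift and turn from the pose commanded when the call began, along the tool's axes at that moment; what a row does not reach only later rows make up. A row lasts 1/10 s, in which the tool goes at most 50 mm and 8.59 degrees, less where a joint would pass 70% of its speed; a pose out of reach is approached as far as the arm can. A call with a gripper value outside its range is refused whole. The fingers move at their own pace and stop on an object; "grip_force" is the grip in N (left out, the last holds). Time passes only in rows, so rows that repeat a pose let the fingers close. It gives the time, the measured TCP pose, the force, the opening and the grip force at its end, in the units of the state.
- r.get_state(): the state, without advancing time (a new reading comes with each control period).
- r.get_image(name): name is "side" or "top"; returns (picture, depth): 400x640x3 uint8, blue, green, red; 400x640 float32, m along the optical axis (not along the pixel's ray), 0 where there is no reading.
- r.calibration(name): a dict with "intrinsics" (3x3 intrinsics, pixels), "k1" (the pictures are not rectified: a ray, as slopes to the right and down, at radius r is drawn at 1 + k1 r^2 times it, then the intrinsics apply), "R" (3x3) and "t" (3): a world point X has camera coordinates R X + t. Camera axes: x right, y down, z forward; pixel columns grow to the right and rows downward; lengths in m; the calibration is good to about 2 mm. A picture is of the moment at which its call begins. calibration takes no time and is no camera call.
- r.close_job(): hands the job in; it is judged then, once.
The state is a dict: "time": time; "joint_pos": joint angles; "joint_velocities": joint speeds; "tau": joint torques, N m; "ee_pos": TCP position; "tool_rot": TCP orientation; "force": force on the tool from outside, world axes, zero at the start; "ft_torque": the same for the moment, N m; "width": finger opening in m; "grasp_force": force on a finger pad.
Only numpy, scipy, OpenCV 4.12 (cv2) and the standard library are available. Lean on these libraries where they do the work, as an engineer would, in place of code of your own. Each camera call takes 0.05 s, during which the arm holds its last target. There are 200 camera calls.

## Working session

There is one attempt and no reset: what is moved stays moved. The work goes in short steps, Python scripts to look and compute and a tool call to move; the robot and the scene stay as the last step left them, time stands still between calls to the robot, and variables do not carry over. Pictures are saved under pics/ and viewed, at most 10 in all, crops included, and the job is handed in when it is done.

Besides the shell and the picture viewer there is one more tool, called after "Emit:" as name(argument=value, ...) on one line, values as JSON. jog_arm: Moves the arm, as the interface text tells. Its arguments: {"type":"object","properties":{"series":{"type":"array"},"grip_force":{"type":"number"}},"required":["series"]}

```bash
mkdir -p pics
python3 - <<'E'
from cell import r
import cv2,numpy as np
s=r.get_state(); print({k:np.round(v,4).tolist() for k,v in s.items()}, r.pinch_z)
for n in("side","top"):
    im,d=r.get_image(n); cv2.imwrite(f"pics/{n}0.png",im); np.save(f"pics/{n}0.npy",d)
    c=r.calibration(n); print(n,{k:np.round(v,4).tolist() for k,v in c.items()})
E
```

```text
{'time': 0.0, 'joint_pos': [1.0263, 0.6002, -0.0025, 1.6001, 0.0018, 0.9429, -0.0798], 'joint_velocities': [-0.0002, -0.0019, 0.0002, 0.001, -0.0017, -0.0004, 0.0004], 'tau': [-0.0014, -76.5069, 1.4967, -25.2359, -0.0525, 0.0168, 0.0001], 'ee_pos': [0.3267, -0.6467, 0.2178], 'tool_rot': [0.9728, 0.2318, -0.0003, -0.0007], 'force': [0.8525, -0.6226, 0.0916], 'ft_torque': [-0.0199, -0.044, 0.0245], 'grasp_force': 0.0, 'width': 0.0932} 0.0188
side {'intrinsics': [[376.6681, 0.0, 318.3911], [0.0, 376.6681, 200.6842], [0.0, 0.0, 1.0]], 'k1': 0.0002, 'R': [[-0.9992, 0.0364, -0.0157], [0.0356, 0.6479, -0.7609], [-0.0175, -0.7608, -0.6487]], 't': [0.5263, 0.0979, 1.0265]}
top {'intrinsics': [[409.6973, 0.0, 329.2621], [0.0, 409.6973, 201.2127], [0.0, 0.0, 1.0]], 'k1': -0.0739, 'R': [[0.0207, -0.9998, -0.0045], [-0.9811, -0.0194, -0.1926], [0.1924, 0.0084, -0.9813]], 't': [-0.0516, 0.5163, 0.8915]}
```

View pics/top0.png

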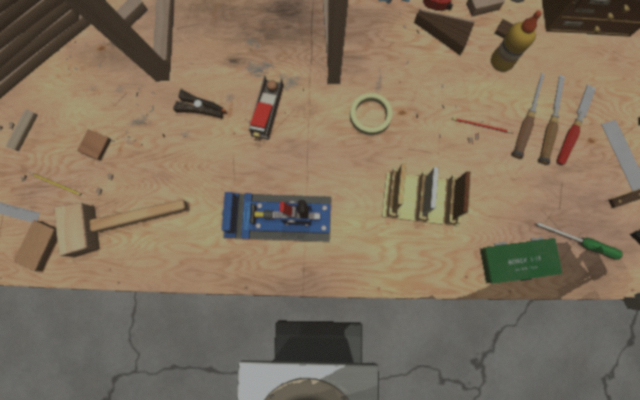

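View pics/side0.png

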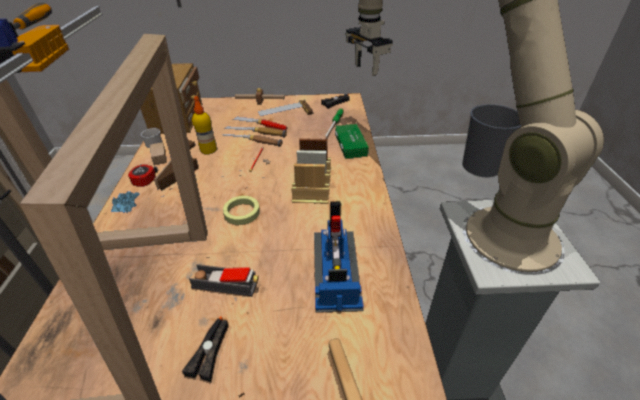

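```bash
cat > h.py <<'E'
from cell import r
import cv2,numpy as np
def cloud(n,im,d):
    c=r.calibration(n);K=np.array(c["intrinsics"])
    v,u=np.mgrid[0:400,0:640].astype(np.float64)
    p=cv2.undistortPoints(np.stack([u.ravel(),v.ravel()],1)[:,None],K,np.array([c["k1"],0,0,0.])).reshape(400,640,2)
    X=np.dstack([p[...,0]*d,p[...,1]*d,d])
    return (X-np.array(c["t"]))@np.array(c["R"])   # R^T (X-t)
def rect(P):
    (c,s,a)=cv2.minAreaRect((P*1000).astype(np.float32)); return np.round(c,1),np.round(s,1),round(a,1)
def panels(W):
    x,y,z=W[...,0],W[...,1],W[...,2]
    return x,y,z
E
python3 - <<'E'
from h import *
im=cv2.imread("pics/top0.png");d=np.load("pics/top0.npy");W=cloud("top",im,d);ok=d>0
hsv=cv2.cvtColor(im,cv2.COLOR_BGR2HSV)
x,y,z=np.moveaxis(W,2,0)
roi=np.zeros((400,640),bool);roi[150:240,370:490]=1
print("bench z",np.median(z[250:280,350:450]))
m=roi&ok&(z>.115)&(z<.14)
n,l,st,ce=cv2.connectedComponentsWithStats(m.astype(np.uint8))
for i in range(1,n):
    if st[i,4]>15:
        k=l==i; print("top",st[i],rect(W[k][:,:2]),np.median(z[k]),im[k].mean(0).round())
m=roi&ok&(z>.04)&(z<.06);print("rack walls",rect(W[m][:,:2]))
roi[:]=0;roi[180:250,210:340]=1
for a,b in((.06,.08),(.10,.13),(.13,.17)):
    m=roi&ok&(z>a)&(z<b);
    n,l,st,ce=cv2.connectedComponentsWithStats(m.astype(np.uint8))
    for i in range(1,n):
        if st[i,4]>15:
            k=l==i;print(a,st[i],rect(W[k][:,:2]),np.median(z[k]),im[k].mean(0).round())
blue=roi&(hsv[...,0]>100)&(hsv[...,0]<125)&(hsv[...,1]>150)
for a,b in((-.01,.03),(.06,.08)):
    k=blue&ok&(z>a)&(z<b);print("blue",a,k.sum(),rect(W[k][:,:2]))
big=cv2.resize(np.hstack([im[180:245,215:340],im[160:225,375:480]]),None,fx=3.4,fy=3.4,interpolation=cv2.INTER_CUBIC);cv2.imwrite("pics/crop1.png",big)
E
```

```text
bench z 0.0007264573853432352
top [398 163   9  43 224] (array([ 544.2, -196.1]), array([10.5, 90.3]), 83.9) 0.1265046293722328 [ 93. 133. 149.]
top [429 167   9  43 241] (array([ 537. , -264.3]), array([11.7, 90.6]), 83.0) 0.1264758675805927 [132. 139. 139.]
top [462 171   8  43 252] (array([ 529.8, -335.1]), array([11.2, 90.7]), 83.9) 0.126154502678519 [46. 63. 86.]
rack walls (array([ 536.7, -265.4]), array([165.2, 112.2]), 83.7)
0.06 [221 192  13  40 389] (array([486. , 189.3]), array([89.6, 21.4]), 0.1) 0.07012411795338878 [102.  77.  62.]
0.06 [296 221  15   2  18] (array([465.4,  16.4]), array([ 1.5, 32.1]), 1.7) 0.06837478141797823 [46. 39. 37.]
0.1 [286 204   7  12  47] (array([483.7,  43.2]), array([ 9.2, 21.2]), 84.8) 0.1159988560690029 [39. 43. 83.]
0.1 [300 205   8  13  28] (array([479.2,   8. ]), array([10.3, 26.5]), 55.9) 0.11655548282846978 [35. 36. 39.]
0.13 [298 200   9  16 130] (array([484.1,  13.2]), array([27.9, 16. ]), 2.0) 0.16016633970102973 [36. 40. 44.]
0.13 [280 202   8  12  78] (array([484.1,  52.4]), array([20. , 12.6]), 2.4) 0.14928485708480166 [ 43.  46. 112.]
blue -0.01 0 (array([0., 0.]), array([0., 0.]), 0.0)
blue 0.06 0 (array([0., 0.]), array([0., 0.]), 0.0)
```

View pics/crop1.png

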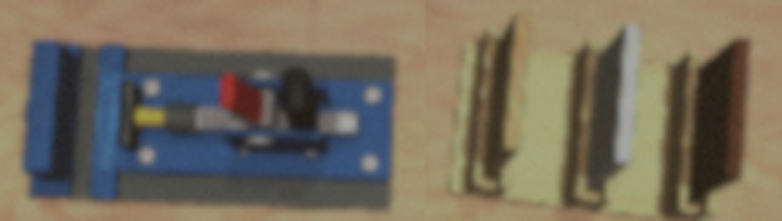

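```bash
cat >> h.py <<'E'
from scipy.spatial.transform import Rotation as Ro
def go(p,yaw):
    s=r.get_state();R=Ro.from_quat(s["tool_rot"])
    T=Ro.from_euler("z",yaw,degrees=True)*Ro.from_quat([1,0,0,0])
    print("t",s["time"],"pos",np.round(s["ee_pos"],4),"F",np.round(s["force"],1),"w",round(s["width"],4),"gf",s["grasp_force"])
    print("shift mm",np.round(R.inv().apply(np.array(p)-s["ee_pos"])*1000,1),"turn",np.round((R.inv()*T).as_rotvec(degrees=True),2))
E
python3 -c "
from h import *
go([.5298,-.3351,.218],-6)"
```

```text
t 0.1 pos [ 0.3267 -0.6467  0.2178] F [ 0.7 -0.4  0.7] w 0.0933 gf 0.0
shift mm [ 321.8 -186.5    0. ] turn [-8.000e-02  3.000e-02  3.281e+01]
```

The crop shows pale, white and dark panels at crop columns 515, 625 and 740, so dark is the slot at −y. It also shows the clamp with its anvil at the left and the trigger at (240,95). Starting to move now.

Emit:
jog_arm(series=[0.5, 210, -120, 0, 0, 0, 33])

```text
time: 0.2
ee_pos: [0.3481, -0.6107, 0.2177]
tool_rot: [0.988, 0.153, -0.002, 0.001]
force: [0.2, -1.5, 0.4]
width: 0.0887
grasp_force: 0.0
```

Emit:
jog_arm(series=[0.5, 0.25, -0.2, 0, 0, 0, 24, 0.5, 0.25, -0.2, 0, 0, 0, 24, 0.5, 0.25, -0.2, 0, 0, 0, 24, 0.5, 0.25, -0.2, 0, 0, 0, 24, 0.5, 0.25, -0.2, 0, 0, 0, 24], grip_force=20)

```text
time: 0.7
ee_pos: [0.4919, -0.394, 0.2184]
tool_rot: [0.999, -0.051, -0.0, -0.0]
force: [1.1, -0.5, -0.7]
width: 0.0499
grasp_force: 0.0
```

```bash
python3 -c "
from h import *
go([.5298,-.3351,.218],-6)"
```

```text
t 0.7 pos [ 0.4919 -0.394   0.2184] F [ 1.1 -0.5 -0.7] w 0.0499 gf 0.0
shift mm [ 31.8 -62.4   0.3] turn [-0.01  0.03  0.21]
```

Emit:
jog_arm(series=[0.5, 0.03, -0.062, 0, 0, 0, 0.2, 0.5, 0.03, -0.062, 0, 0, 0, 0.2, 0.5, 0.03, -0.062, 0, 0, 0, 0.2, 0.5, 0.03, -0.062, 0, 0, 0, 0.2])

```text
time: 1.1
ee_pos: [0.5269, -0.3376, 0.2184]
tool_rot: [0.999, -0.052, -0.0, 0.0]
force: [-0.2, -0.4, -0.9]
width: 0.0465
grasp_force: 0.0
```

Run:
```python
from h import *
go([.5298,-.3351,.218],-6)
# refine: rack panels and clamp from the side view too
im=cv2.imread("pics/side0.png");d=np.load("pics/side0.npy");W=cloud("side",im,d);x,y,z=np.moveaxis(W,2,0);ok=d>0
m=ok&(z>.06)&(z<.075)&(abs(x-.485)<.08)&(y>.165)&(y<.22);print("anvil",m.sum(),rect(W[m][:,:2]))
for a,b,n in((.13,.17,"grip/trig"),):
    m=ok&(z>a)&(z<b)&(abs(x-.485)<.05)&(abs(y-.03)<.06)
    N,l,st,ce=cv2.connectedComponentsWithStats(m.astype(np.uint8))
    for i in range(1,N):
        if st[i,4]>15:k=l==i;print(n,rect(W[k][:,:2]),np.ptp(z[k]))
m=ok&(z>.10)&(z<.135)&(abs(x-.53)<.07)&(y<-.15)&(y>-.36)
N,l,st,ce=cv2.connectedComponentsWithStats(m.astype(np.uint8))
for i in range(1,N):
    if st[i,4]>15:k=l==i;print("panel",st[i],rect(W[k][:,:2]),im[k].mean(0).round())
```

```text
t 1.1 pos [ 0.5269 -0.3376  0.2184] F [-0.2 -0.4 -0.9] w 0.0465 gf 0.0
shift mm [ 2.7 -2.8  0.4] turn [0.02 0.04 0.04]
anvil 383 (array([487. , 190.4]), array([21.5, 89. ]), 89.3)
grip/trig (array([484.9,  17.5]), array([16.9, 24.5]), 88.4) 0.03117429995658358
grip/trig (array([485.1,  56.8]), array([19.2,  9.7]), 0.4) 0.02126445269974145
panel [299 138  29  10 238] (array([ 530.1, -333.6]), array([16.9, 89.7]), 83.9) [24. 40. 67.]
panel [297 150  29  10 244] (array([ 538. , -262.8]), array([14.2, 86.1]), 82.4) [107. 117. 119.]
panel [294 164  31  10 274] (array([ 545.4, -193.5]), array([14.5, 87.8]), 86.8) [ 56.  93. 120.]
```

Emit:
jog_arm(series=[0.5, 0.003, -0.003, 0.03, 0, 0, 0, 0.5, 0.003, -0.003, 0.08, 0, 0, 0, 0.5, 0.003, -0.003, 0.12, 0, 0, 0, 0.5, 0.003, -0.003, 0.132, 0, 0, 0, 0.5, 0.003, -0.003, 0.132, 0, 0, 0], grip_force=20)

```text
time: 1.6
ee_pos: [0.5287, -0.3358, 0.0852]
tool_rot: [0.999, -0.053, -0.002, -0.0]
force: [-0.3, -0.6, 0.5]
width: 0.0466
grasp_force: 0.0
```

Emit:
jog_arm(series=[1, 0, 0, 0, 0, 0, 0, 1, 0, 0, 0, 0, 0, 0, 1, 0, 0, 0, 0, 0, 0, 1, 0, 0, 0, 0, 0, 0, 1, 0, 0, 0, 0, 0, 0], grip_force=20)

```text
time: 2.1
ee_pos: [0.5308, -0.3348, 0.0873]
tool_rot: [0.999, -0.052, 0.0, 0.0]
force: [0.0, -0.1, 0.1]
width: 0.0109
grasp_force: 0.0
```

Emit:
jog_arm(series=[1, 0, 0, 0, 0, 0, 0, 1, 0, 0, 0, 0, 0, 0, 1, 0, 0, -0.02, 0, 0, 0], grip_force=25)

```text
time: 2.4
ee_pos: [0.5293, -0.3338, 0.1049]
tool_rot: [0.999, -0.052, -0.002, -0.001]
force: [-0.1, -0.2, -1.9]
width: 0.01
grasp_force: 25.0
```

Emit:
jog_arm(series=[1, 0, 0, -0.03, 0, 0, 0, 1, 0, 0, -0.07, 0, 0, 0, 1, 0, 0, -0.12, 0, 0, 0, 1, 0, 0, -0.16, 0, 0, 0, 1, 0, 0, -0.16, 0, 0, 0])

```text
time: 2.9
ee_pos: [0.5326, -0.3362, 0.2724]
tool_rot: [0.999, -0.052, 0.004, 0.002]
force: [1.1, -0.5, -1.5]
width: 0.0096
grasp_force: 25.0
```

Run:
```python
from h import *
im,d=r.get_image("side");W=cloud("side",im,d)
cv2.imwrite("pics/side1.png",im[60:300,200:420].repeat(2,0).repeat(2,1))
go([.486,.1715,.265],-0.7)
```

```text
t 2.95 pos [ 0.5315 -0.3353  0.2693] F [-0.4 -0.2 -1.2] w 0.0096 gf 24.999783039093018
shift mm [ -98.2 -499.3    3. ] turn [ 0.11 -0.27 -5.29]
```

View pics/side1.png

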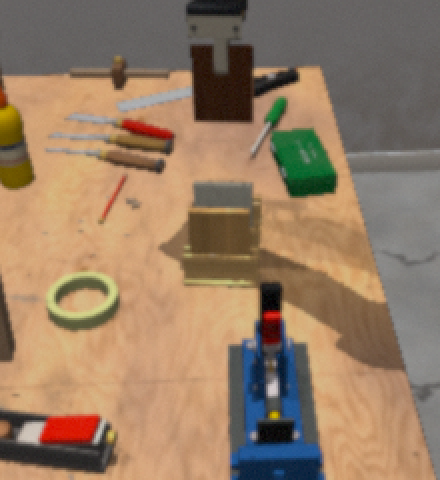

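The crop shows the dark panel hanging straight in the fingers at (222,85), with pale and white still in the rack at (222,220). Moving it to the clamp, in two legs.

Emit:
jog_arm(series=[1, -0.01, -0.04, 0, 0, 0, -1, 1, -0.02, -0.085, 0, 0, 0, -2, 1, -0.03, -0.13, 0, 0, 0, -3, 1, -0.04, -0.175, 0, 0, 0, -4, 1, -0.05, -0.22, 0, 0, 0, -5.3])

```text
time: 3.45
ee_pos: [0.5023, -0.1087, 0.265]
tool_rot: [1.0, -0.006, -0.001, -0.0]
force: [1.3, 1.2, -0.6]
width: 0.0097
grasp_force: 25.0
```

Run:
```python
from h import *
go([.486,.1715,.265],-0.7)
```

```text
t 3.45 pos [ 0.5023 -0.1087  0.265 ] F [ 1.3  1.2 -0.6] w 0.0097 gf 24.998629689216614
shift mm [-1.95e+01 -2.80e+02  2.00e-01] turn [-0.02  0.15  0.05]
```

Emit:
jog_arm(series=[1, -0.003, -0.045, 0, 0, 0, 0, 1, -0.006, -0.09, 0, 0, 0, 0, 1, -0.01, -0.135, 0, 0, 0, 0, 1, -0.014, -0.18, 0, 0, 0, 0, 1, -0.017, -0.22, 0, 0, 0, 0])

```text
time: 3.95
ee_pos: [0.4879, 0.1116, 0.2651]
tool_rot: [1.0, -0.005, -0.001, 0.0]
force: [1.0, 0.3, -1.7]
width: 0.0099
grasp_force: 25.0
```

Emit:
jog_arm(series=[1, -0.001, -0.03, 0, 0, 0, 0, 1, -0.002, -0.055, 0, 0, 0, 0, 1, -0.002, -0.055, 0, 0, 0, 0, 1, -0.002, -0.055, 0, 0, 0, 0])

```text
time: 4.35
ee_pos: [0.4872, 0.1644, 0.2652]
tool_rot: [1.0, -0.005, -0.001, 0.001]
force: [-0.5, -0.5, -0.9]
width: 0.0099
grasp_force: 25.0
```

Run:
```python
from h import *
go([.486,.1715,.265],-0.7)
for n in("side","top"):
    im,d=r.get_image(n);cv2.imwrite(f"pics/{n}2.png",im);W=cloud(n,im,d);x,y,z=np.moveaxis(W,2,0)
    hsv=cv2.cvtColor(im,cv2.COLOR_BGR2HSV)
    m=(d>0)&(z>.17)&(z<.245)&(abs(x-.486)<.08)&(abs(y-.1715)<.06)
    for yy in np.arange(.15,.2,.005): pass
    P=W[m]; print(n,len(P),rect(P[:,:2]),np.percentile(P,[1,50,99],axis=0).round(4).tolist())
    m=(d>0)&(z>.06)&(z<.075)&(abs(x-.485)<.08)&(y>.165)&(y<.22);print("anvil",m.sum(),rect(W[m][:,:2]))
```

```text
t 4.35 pos [0.4872 0.1644 0.2652] F [-0.5 -0.5 -0.9] w 0.0099 gf 24.999535381793976
shift mm [-1.3 -7.1  0.2] turn [0.07 0.14 0.08]
side 973 (array([485.9, 168.9]), array([ 5.8, 89.6]), 89.5) [[0.4422, 0.1668, 0.1848], [0.4866, 0.169, 0.2157], [0.5303, 0.1714, 0.2442]]
anvil 386 (array([486.9, 190.4]), array([21.6, 89. ]), 88.7)
top 312 (array([485.4, 163.1]), array([10. , 90.3]), 88.8) [[0.4406, 0.1583, 0.1867], [0.4699, 0.1594, 0.2164], [0.5303, 0.1671, 0.2442]]
anvil 218 (array([485.8, 189.1]), array([21.1, 89.8]), 88.0)
```

Emit:
jog_arm(series=[1, -0.001, -0.0075, 0.02, 0, 0, 0, 1, -0.001, -0.0075, 0.07, 0, 0, 0, 1, -0.001, -0.0075, 0.12, 0, 0, 0, 1, -0.001, -0.0075, 0.155, 0, 0, 0, 1, -0.001, -0.0075, 0.155, 0, 0, 0])

```text
time: 4.95
ee_pos: [0.4848, 0.1697, 0.1078]
tool_rot: [1.0, -0.007, -0.004, 0.002]
force: [0.1, 0.1, -0.8]
width: 0.0098
grasp_force: 25.0
```

Run:
```python
from h import *
go([.486,.172,.084],-0.7)
n="side"
im,d=r.get_image(n);W=cloud(n,im,d);x,y,z=np.moveaxis(W,2,0)
m=(d>0)&(z>.08)&(z<.14)&(abs(x-.486)<.045)&(abs(y-.1715)<.02)
P=W[m]; print(n,len(P),rect(P[:,:2]),np.median(P,0))
cv2.imwrite("pics/side3.png",cv2.resize(im[180:330,270:410],None,fx=4,fy=4,interpolation=cv2.INTER_CUBIC))
```

```text
t 4.95 pos [0.4848 0.1697 0.1078] F [ 0.1  0.1 -0.8] w 0.0098 gf 24.999782145023346
shift mm [ 1.3 -2.4 23.8] turn [ 0.21  0.41 -0.08]
side 185 (array([485. , 175.1]), array([ 4.9, 86.3]), 89.2) [0.51271764 0.17439182 0.0884425 ]
```

View pics/side3.png

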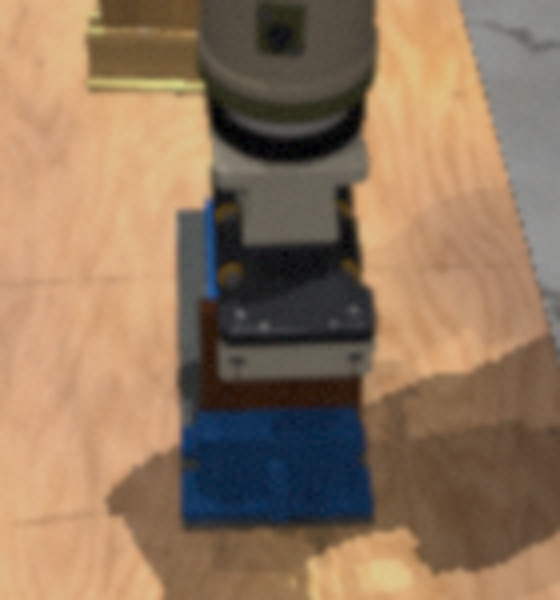

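Emit:
jog_arm(series=[1, 0, 0, 0, 0, 0, 0, 1, 0, 0, 0, 0, 0, 0, 1, 0, 0, 0.005, 0, 0, 0, 1, 0, 0, 0.01, 0, 0, 0, 1, 0, 0, 0.012, 0, 0, 0])

```text
time: 5.5
ee_pos: [0.4872, 0.1721, 0.0996]
tool_rot: [1.0, -0.006, 0.0, -0.0]
force: [0.5, -0.6, -0.7]
width: 0.0098
grasp_force: 25.0
```

Run:
```python
from h import *
go([.486,.172,.084],-0.7)
```

```text
t 5.5 pos [0.4872 0.1721 0.0996] F [ 0.5 -0.6 -0.7] w 0.0098 gf 24.9997079372406
shift mm [-1.2  0.1 15.6] turn [-0.01 -0.02  0.02]
```

Emit:
jog_arm(series=[1, -0.001, 0, 0.004, 0, 0, 0, 1, -0.001, 0, 0.008, 0, 0, 0, 1, -0.001, 0, 0.012, 0, 0, 0, 1, -0.001, 0, 0.014, 0, 0, 0, 1, -0.001, 0, 0.014, 0, 0, 0])

```text
time: 6.0
ee_pos: [0.486, 0.172, 0.0854]
tool_rot: [1.0, -0.006, -0.0, 0.0]
force: [-0.8, -0.2, -0.9]
width: 0.01
grasp_force: 25.0
```

Run:
```python
from h import *
go([.486,.172,.084],-0.7)
```

```text
t 6.0 pos [0.486  0.172  0.0854] F [-0.8 -0.2 -0.9] w 0.01 gf 24.999896585941315
shift mm [-0.   0.   1.4] turn [0.01 0.02 0.01]
```

Emit:
jog_arm(series=[1, 0, 0, 0.001, 0, 0, 0, 1, 0, 0, 0.001, 0, 0, 0, 1, 0, 0, 0.002, 0, 0, 0, 1, 0, 0, 0.002, 0, 0, 0])

```text
time: 6.4
ee_pos: [0.4862, 0.1721, 0.0851]
tool_rot: [1.0, -0.006, 0.0, -0.0]
force: [-4.7, -1.5, 23.8]
width: 0.0096
grasp_force: 25.0
```

Emit:
jog_arm(series=[1, 0, 0, -0.0015, 0, 0, 0, 0.5, 0, 0, -0.0015, 0, 0, 0, 0.5, 0, 0, -0.0015, 0, 0, 0, 0.5, 0, 0, -0.0015, 0, 0, 0, 0.5, 0, 0, -0.0015, 0, 0, 0])

```text
time: 6.9
ee_pos: [0.4861, 0.172, 0.0849]
tool_rot: [1.0, -0.006, -0.0, 0.0]
force: [0.7, 0.5, 0.0]
width: 0.0372
grasp_force: 0.0
```

Emit:
jog_arm(series=[0.4, 0, 0, -0.02, 0, 0, 0, 0.2, 0, 0, -0.06, 0, 0, 0, 0, 0, 0, -0.11, 0, 0, 0, 0, 0, 0, -0.15, 0, 0, 0, 0, 0, 0, -0.15, 0, 0, 0])

```text
time: 7.4
ee_pos: [0.4885, 0.1729, 0.2399]
tool_rot: [1.0, -0.006, 0.004, -0.002]
force: [0.0, 0.4, -0.4]
width: 0.0772
grasp_force: 0.0
```

Run:
```python
from h import *
# tool centre at clamp x=-19.5: y=.0404-.0195
go([.4845,.021,.235],-0.7)
for n in("side","top"):
    im,d=r.get_image(n);W=cloud(n,im,d);x,y,z=np.moveaxis(W,2,0)
    for a,b in((.075,.095),(.095,.115),(.115,.135)):
        m=(d>0)&(z>a)&(z<b)&(abs(x-.486)<.06)&(abs(y-.1715)<.03)
        P=W[m]
        if len(P)>10: print(n,a,len(P),rect(P[:,:2]),np.median(P,0).round(4))
    cv2.imwrite(f"pics/{n}4.png",im)
```

```text
t 7.4 pos [0.4885 0.1729 0.2399] F [ 0.   0.4 -0.4] w 0.0772 gf 0.0
shift mm [ -2.1 152.    4.4] turn [-0.21 -0.44 -0.02]
side 0.075 233 (array([485.4, 176.9]), array([ 5.4, 90.1]), 88.3) [0.4863 0.1768 0.0849]
side 0.095 249 (array([485.6, 177.4]), array([ 5.2, 89.4]), 89.2) [0.4848 0.1772 0.1048]
side 0.115 251 (array([485.7, 172.6]), array([13.2, 88.3]), 88.8) [0.4846 0.1752 0.1224]
top 0.075 54 (array([465.4, 170.5]), array([ 7.4, 51.7]), 87.6) [0.4646 0.168  0.0844]
top 0.095 59 (array([463.5, 168.2]), array([ 7.5, 49. ]), 81.2) [0.4627 0.1681 0.1042]
top 0.115 125 (array([461.8, 172.8]), array([11.3, 44.5]), 89.0) [0.4619 0.1719 0.1244]
```

Emit:
jog_arm(series=[0, -0.001, 0.045, 0, 0, 0, 0, 0, -0.001, 0.09, 0, 0, 0, 0, 0, -0.001, 0.13, 0, 0, 0, 0, 0, -0.001, 0.151, 0, 0, 0, 0, 0, -0.001, 0.151, 0, 0, 0, 0], grip_force=10)

```text
time: 8.0
ee_pos: [0.4821, 0.0177, 0.2334]
tool_rot: [1.0, -0.008, -0.002, 0.001]
force: [0.1, -0.2, 0.1]
width: 0.0929
grasp_force: 0.0
```

Run:
```python
from h import *
go([.4845,.021,.105],-0.7)
```

```text
t 8.0 pos [0.4821 0.0177 0.2334] F [ 0.1 -0.2  0.1] w 0.0929 gf 0.0
shift mm [  2.8  -3.5 128.4] turn [ 0.09  0.19 -0.27]
```

Emit:
jog_arm(series=[0, 0, 0, 0, 0, 0, 0, 0, 0, 0, 0.03, 0, 0, 0, 0, 0, 0, 0.07, 0, 0, 0, 0, 0, 0, 0.11, 0, 0, 0, 0, 0, 0, 0.129, 0, 0, 0])

```text
time: 8.5
ee_pos: [0.4817, 0.0229, 0.1028]
tool_rot: [1.0, -0.005, -0.002, -0.0]
force: [0.5, 0.4, 1.2]
width: 0.0929
grasp_force: 0.0
```

```bash
cat >> h.py <<'E'
def clamp(tag=None):
    """pad (dark face) / panel gap from top view along clamp centreline; stem yellow length; trigger"""
    im,d=r.get_image("top");W=cloud("top",im,d);x,y,z=np.moveaxis(W,2,0)
    hsv=cv2.cvtColor(im,cv2.COLOR_BGR2HSV)
    near=(d>0)&(abs(x-.486)<.03)&(y>.02)&(y<.18)
    yel=near&(hsv[...,0]>18)&(hsv[...,0]<35)&(hsv[...,1]>110)&(hsv[...,2]>60)&(z>.02)&(z<.06)
    if yel.sum()>3: print("yellow y",np.percentile(y[yel],[2,98]).round(4),"n",yel.sum(),"z",np.median(z[yel]).round(3))
    pad=(d>0)&(abs(x-.486)<.026)&(y>.08)&(y<.18)&(z>.05)&(z<.062)
    if pad.sum()>3: print("pad y",np.percentile(y[pad],[2,50,98]).round(4),"n",pad.sum())
    if tag: cv2.imwrite(f"pics/{tag}.png",cv2.resize(im[180:245,215:340],None,fx=5,fy=5,interpolation=cv2.INTER_CUBIC))
    return im,W
E
python3 - <<'E'
from h import *
go([.4845,.021,.105],-0.7)
clamp("c1")
E
```

```text
t 8.5 pos [0.4817 0.0229 0.1028] F [0.5 0.4 1.2] w 0.0929 gf 0.0
shift mm [ 2.8  1.9 -2.2] turn [-0.01  0.24  0.18]
```

View pics/c1.png

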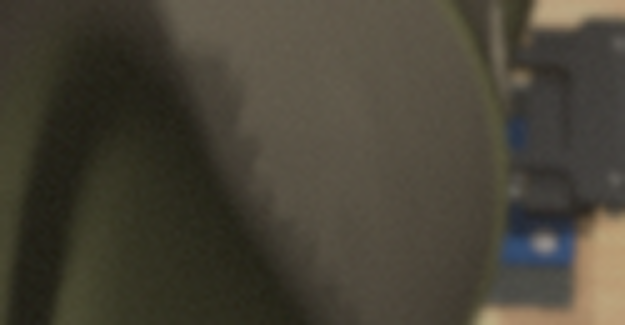

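Run:
```python
from h import *
for f in("top0","top2"):
    im=cv2.imread(f"pics/{f}.png")
    d=np.load("pics/top0.npy") if f=="top0" else None
    if d is None: continue
    W=cloud("top",im,d);x,y,z=np.moveaxis(W,2,0)
    # world profile along the clamp centre line
    for yy in np.arange(.085,.185,.004):
        m=(d>0)&(abs(x-.478)<.016)&(abs(y-yy)<.002)
        if m.sum(): print(round(yy,3),m.sum(),"zmax",z[m].max().round(3),"med",np.median(z[m]).round(3),im[m].mean(0).round().astype(int))
```

```text
0.085 25 zmax 0.046 med 0.015 [112  91  78]
0.089 27 zmax 0.05 med 0.041 [97 86 81]
0.093 29 zmax 0.05 med 0.043 [86 71 61]
0.097 25 zmax 0.05 med 0.016 [90 72 59]
0.101 23 zmax 0.049 med 0.043 [83 70 61]
0.105 26 zmax 0.051 med 0.044 [80 69 61]
0.109 28 zmax 0.051 med 0.029 [87 77 66]
0.113 16 zmax 0.045 med 0.018 [95 89 77]
0.117 23 zmax 0.047 med 0.017 [ 91 100  93]
0.121 25 zmax 0.047 med 0.016 [ 96 100  92]
0.125 19 zmax 0.047 med 0.019 [ 97 109 108]
0.129 26 zmax 0.045 med 0.017 [ 88 102 101]
0.133 59 zmax 0.059 med 0.047 [58 62 63]
0.137 29 zmax 0.061 med 0.056 [72 63 56]
0.141 4 zmax 0.057 med 0.055 [93 71 52]
0.145 5 zmax 0.017 med 0.015 [108  74  52]
0.149 18 zmax 0.017 med 0.014 [119  87  60]
0.153 22 zmax 0.018 med 0.014 [138 102  66]
0.157 24 zmax 0.018 med 0.015 [134  96  63]
0.161 21 zmax 0.018 med 0.014 [128  93  63]
0.165 13 zmax 0.018 med 0.015 [112  87  68]
0.169 18 zmax 0.008 med 0.005 [84 79 73]
0.173 21 zmax 0.007 med 0.006 [71 75 75]
0.177 20 zmax 0.008 med 0.004 [66 70 71]
0.181 117 zmax 0.075 med 0.044 [57 47 44]
```

Emit:
jog_arm(series=[0, 0.001, 0, 0, 0, 0, 0, 0.3, 0.001, 0, 0, 0, 0, 0, 0.3, 0.001, 0, 0, 0, 0, 0, 0.3, 0.001, 0, 0, 0, 0, 0, 0.3, 0.001, 0, 0, 0, 0, 0], grip_force=10)

```text
time: 9.05
ee_pos: [0.4851, 0.022, 0.1071]
tool_rot: [1.0, -0.006, 0.001, -0.001]
force: [-0.1, 4.5, 2.8]
width: 0.0676
grasp_force: 2.3
```

Emit:
jog_arm(series=[0.5, 0, 0, 0, 0, 0, 0, 0.5, 0, 0, 0, 0, 0, 0, 0.5, 0, 0, 0, 0, 0, 0, 0.5, 0, 0, 0, 0, 0, 0, 0.5, 0, 0, 0, 0, 0, 0])

```text
time: 9.55
ee_pos: [0.4849, 0.0226, 0.1066]
tool_rot: [1.0, -0.005, 0.001, -0.001]
force: [-0.9, 8.8, 5.6]
width: 0.0465
grasp_force: 4.6
```

Run:
```python
from h import *
go([.4845,.021,.105],-0.7)
```

```text
t 9.55 pos [0.4849 0.0226 0.1066] F [-0.9  8.8  5.6] w 0.0465 gf 4.626160115003586
shift mm [-0.4  1.6  1.6] turn [-0.09 -0.07  0.08]
```

Emit:
jog_arm(series=[0.6, 0, 0, 0, 0, 0, 0, 0.7, 0, 0, 0, 0, 0, 0, 0.7, 0, 0, 0, 0, 0, 0, 0.7, 0, 0, 0, 0, 0, 0, 0.7, 0, 0, 0, 0, 0, 0], grip_force=10)

```text
time: 10.05
ee_pos: [0.485, 0.0234, 0.1069]
tool_rot: [1.0, -0.005, 0.001, -0.001]
force: [-1.6, 12.2, 11.5]
width: 0.0341
grasp_force: 11.3
```

Emit:
jog_arm(series=[0.7, 0, 0, 0, 0, 0, 0, 0.7, 0, 0, 0, 0, 0, 0, 0.7, 0, 0, 0, 0, 0, 0])

```text
time: 10.35
ee_pos: [0.485, 0.0234, 0.1069]
tool_rot: [1.0, -0.005, 0.001, -0.001]
force: [-1.6, 12.5, 10.0]
width: 0.0344
grasp_force: 11.3
```

Emit:
jog_arm(series=[0.4, 0, 0, 0, 0, 0, 0, 0.05, 0, 0, 0, 0, 0, 0, 0.05, 0, 0.001, -0.01, 0, 0, 0, 0.05, 0, 0.001, -0.018, 0, 0, 0, 0.05, 0, 0.001, -0.018, 0, 0, 0])

```text
time: 10.85
ee_pos: [0.4847, 0.0195, 0.1253]
tool_rot: [1.0, -0.006, 0.001, 0.0]
force: [-0.4, -0.3, 0.3]
width: 0.0695
grasp_force: 0.0
```

Emit:
jog_arm(series=[0.05, 0, 0, 0, 0, 0, 0, 0.05, 0, 0, 0, 0, 0, 0, 0.05, 0, 0, 0, 0, 0, 0, 0.05, 0, 0, 0, 0, 0, 0, 0.05, 0, 0, 0, 0, 0, 0])

```text
time: 11.35
ee_pos: [0.4842, 0.02, 0.1239]
tool_rot: [1.0, -0.006, -0.0, 0.0]
force: [0.1, 0.1, 0.8]
width: 0.0889
grasp_force: 0.0
```

Run:
```python
from h import *
go([.4845,.021,.125],-0.7)
im,d=r.get_image("side");cv2.imwrite("pics/s5.png",cv2.resize(im[160:320,280:400],None,fx=4,fy=4,interpolation=cv2.INTER_CUBIC))
```

```text
t 11.35 pos [0.4842 0.02   0.1239] F [0.1 0.1 0.8] w 0.0889 gf 0.0
shift mm [ 0.3 -1.  -1.1] turn [0.01 0.02 0.01]
```

View pics/s5.png

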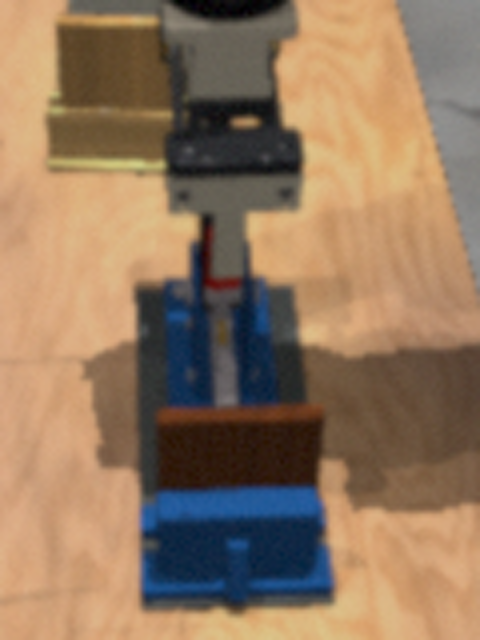

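The view shows the panel upright behind the anvil at (240,450), with the finger in front of the red trigger at (225,250). Second pump.

Emit:
jog_arm(series=[0.3, 0, 0, 0, 0, 0, 0, 0.4, 0, 0, 0, 0, 0, 0, 0.5, 0, 0, 0, 0, 0, 0, 0.5, 0, 0, 0, 0, 0, 0, 0.5, 0, 0, 0, 0, 0, 0], grip_force=10)

```text
time: 11.9
ee_pos: [0.4848, 0.0211, 0.1244]
tool_rot: [1.0, -0.006, 0.0, -0.001]
force: [-0.6, 5.3, 4.3]
width: 0.0529
grasp_force: 2.4
```

Emit:
jog_arm(series=[0.6, 0, 0, 0, 0, 0, 0, 0.7, 0, 0, 0, 0, 0, 0, 0.7, 0, 0, 0, 0, 0, 0, 0.7, 0, 0, 0, 0, 0, 0, 0.7, 0, 0, 0, 0, 0, 0])

```text
time: 12.4
ee_pos: [0.4848, 0.0215, 0.1244]
tool_rot: [1.0, -0.005, 0.001, -0.001]
force: [0.3, 8.0, 4.5]
width: 0.0304
grasp_force: 10.2
```

Emit:
jog_arm(series=[0.4, 0, 0, 0, 0, 0, 0, 0.05, 0, 0, 0, 0, 0, 0, 0.05, 0, 0, 0, 0, 0, 0, 0.05, 0, 0, 0, 0, 0, 0, 0.05, 0, 0, 0, 0, 0, 0])

```text
time: 12.9
ee_pos: [0.4841, 0.0197, 0.124]
tool_rot: [1.0, -0.006, -0.0, 0.0]
force: [0.8, 0.3, 0.3]
width: 0.0659
grasp_force: 0.0
```

Emit:
jog_arm(series=[0.05, 0, 0, 0, 0, 0, 0, 0.05, 0, 0, 0, 0, 0, 0, 0.05, 0, 0, 0, 0, 0, 0, 0.05, 0, 0, 0, 0, 0, 0, 0.05, 0, 0, 0, 0, 0, 0])

```text
time: 13.4
ee_pos: [0.4843, 0.02, 0.1241]
tool_rot: [1.0, -0.006, -0.0, 0.0]
force: [-0.2, 0.5, -0.5]
width: 0.0882
grasp_force: 0.0
```

Emit:
jog_arm(series=[0.3, 0, 0, 0, 0, 0, 0, 0.4, 0, 0, 0, 0, 0, 0, 0.5, 0, 0, 0, 0, 0, 0, 0.5, 0, 0, 0, 0, 0, 0, 0.5, 0, 0, 0, 0, 0, 0], grip_force=10)

```text
time: 13.9
ee_pos: [0.4848, 0.0211, 0.1244]
tool_rot: [1.0, -0.006, 0.0, -0.001]
force: [-0.9, 4.1, 3.0]
width: 0.0529
grasp_force: 2.4
```

Emit:
jog_arm(series=[0.5, 0, 0, 0, 0, 0, 0, 0.5, 0, 0, 0, 0, 0, 0])

```text
time: 14.1
ee_pos: [0.4848, 0.0212, 0.1244]
tool_rot: [1.0, -0.006, 0.001, -0.001]
force: [-1.5, 6.2, 5.5]
width: 0.0471
grasp_force: 3.3
```

Emit:
jog_arm(series=[0.57, 0, 0, 0, 0, 0, 0, 0.57, 0, 0, 0, 0, 0, 0, 0.57, 0, 0, 0, 0, 0, 0])

```text
time: 14.4
ee_pos: [0.4848, 0.0213, 0.1245]
tool_rot: [1.0, -0.005, 0.001, -0.001]
force: [-0.8, 6.6, 6.5]
width: 0.0402
grasp_force: 3.5
```

Emit:
jog_arm(series=[0.62, 0, 0, 0, 0, 0, 0, 0.62, 0, 0, 0, 0, 0, 0, 0.62, 0, 0, 0, 0, 0, 0])

```text
time: 14.7
ee_pos: [0.4848, 0.0212, 0.1245]
tool_rot: [1.0, -0.005, 0.001, -0.001]
force: [-1.0, 6.0, 5.1]
width: 0.0359
grasp_force: 3.6
```

Emit:
jog_arm(series=[0.68, 0, 0, 0, 0, 0, 0, 0.68, 0, 0, 0, 0, 0, 0, 0.68, 0, 0, 0, 0, 0, 0])

```text
time: 15.0
ee_pos: [0.4848, 0.0215, 0.1244]
tool_rot: [1.0, -0.005, 0.001, -0.001]
force: [-1.4, 6.7, 5.1]
width: 0.0307
grasp_force: 10.3
```

Emit:
jog_arm(series=[0.4, 0, 0, 0, 0, 0, 0, 0, 0, 0, 0, 0, 0, 0, 0, 0, 0, 0, 0, 0, 0, 0, 0, 0, -0.02, 0, 0, 0, 0, 0, 0, -0.06, 0, 0, 0])

```text
time: 15.5
ee_pos: [0.4825, 0.0193, 0.1825]
tool_rot: [1.0, -0.006, -0.003, 0.001]
force: [0.7, 0.6, -0.1]
width: 0.0658
grasp_force: 0.0
```

Emit:
jog_arm(series=[0, 0, 0.03, -0.04, 0, 0, 0, 0, 0, 0.08, -0.05, 0, 0, 0, 0, 0, 0.13, -0.05, 0, 0, 0, 0, 0, 0.17, -0.05, 0, 0, 0, 0, 0, 0.2, -0.05, 0, 0, 0])

```text
time: 16.0
ee_pos: [0.4808, -0.1835, 0.2342]
tool_rot: [1.0, -0.008, -0.0, 0.001]
force: [0.0, 0.6, 0.4]
width: 0.0931
grasp_force: 0.0
```

Run:
```python
from h import *
go([.4845,.020,.125],-0.7)
im,W=clamp("c6")
```

```text
t 16.0 pos [ 0.4808 -0.1835  0.2342] F [0.  0.6 0.4] w 0.0931 gf 0.0
shift mm [   0.7 -203.6  109. ] turn [ 0.06  0.03 -0.17]
yellow y [0.146  0.1619] n 37 z 0.043
pad y [0.127  0.1655 0.1706] n 106
```

View pics/c6.png

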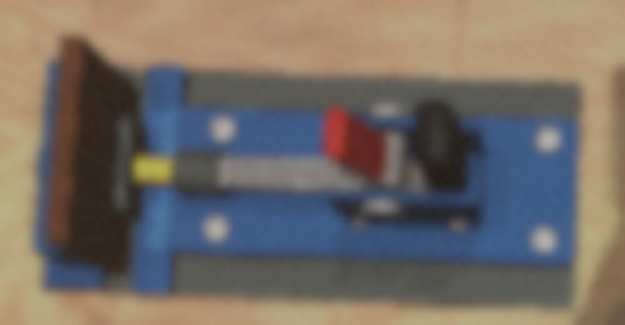

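Run:
```python
from h import *
def an(im,d):
    W=cloud("top",im,d);x,y,z=np.moveaxis(W,2,0);hsv=cv2.cvtColor(im,cv2.COLOR_BGR2HSV)
    yel=(d>0)&(abs(x-.486)<.012)&(y>.1)&(y<.18)&(hsv[...,0]>18)&(hsv[...,0]<35)&(hsv[...,1]>110)&(z>.02)&(z<.06)
    print("yellow",np.percentile(y[yel],[2,98]).round(4),yel.sum())
    out=[]
    for yy in np.arange(.125,.180,.003):
        m=(d>0)&(abs(abs(x-.486)-.015)<.006)&(abs(y-yy)<.0015)&(z<.068)
        if m.sum()>2: out.append((round(yy,3),int(m.sum()),z[m].max().round(3)))
    print(out)
an(cv2.imread("pics/top0.png"),np.load("pics/top0.npy"))
im,d=r.get_image("top");an(im,d)
```

```text
yellow [0.1133 0.1314] 42
[(np.float64(0.125), 13, np.float64(0.019)), (np.float64(0.128), 12, np.float64(0.018)), (np.float64(0.131), 47, np.float64(0.058)), (np.float64(0.134), 14, np.float64(0.058)), (np.float64(0.137), 12, np.float64(0.059)), (np.float64(0.149), 13, np.float64(0.016)), (np.float64(0.152), 14, np.float64(0.019)), (np.float64(0.155), 10, np.float64(0.018)), (np.float64(0.158), 11, np.float64(0.018)), (np.float64(0.161), 15, np.float64(0.018)), (np.float64(0.164), 9, np.float64(0.019)), (np.float64(0.167), 3, np.float64(0.014)), (np.float64(0.17), 10, np.float64(0.008)), (np.float64(0.173), 14, np.float64(0.007)), (np.float64(0.176), 14, np.float64(0.007)), (np.float64(0.179), 70, np.float64(0.066))]
yellow [0.1458 0.1623] 36
[(np.float64(0.125), 10, np.float64(0.041)), (np.float64(0.128), 10, np.float64(0.044)), (np.float64(0.131), 14, np.float64(0.041)), (np.float64(0.134), 9, np.float64(0.042)), (np.float64(0.137), 12, np.float64(0.04)), (np.float64(0.14), 12, np.float64(0.04)), (np.float64(0.143), 11, np.float64(0.038)), (np.float64(0.146), 8, np.float64(0.015)), (np.float64(0.149), 13, np.float64(0.019)), (np.float64(0.152), 14, np.float64(0.018)), (np.float64(0.155), 11, np.float64(0.017)), (np.float64(0.158), 12, np.float64(0.017)), (np.float64(0.161), 48, np.float64(0.058)), (np.float64(0.164), 18, np.float64(0.059)), (np.float64(0.167), 13, np.float64(0.059)), (np.float64(0.17), 20, np.float64(0.068))]
```

Emit:
jog_arm(series=[0, 0.001, -0.045, 0, 0, 0, 0, 0, 0.001, -0.09, 0, 0, 0, 0, 0, 0.001, -0.14, 0, 0, 0, 0, 0, 0.001, -0.18, 0, 0, 0, 0, 0, 0.001, -0.2, 0, 0, 0, 0])

```text
time: 16.6
ee_pos: [0.4845, 0.0241, 0.2338]
tool_rot: [1.0, -0.004, -0.001, -0.0]
force: [-0.1, -0.1, -0.3]
width: 0.0928
grasp_force: 0.0
```

Emit:
jog_arm(series=[0, 0, 0, 0, 0, 0, 0, 0, 0, 0, 0, 0, 0, 0, 0, 0, 0, 0, 0, 0, 0])

```text
time: 16.9
ee_pos: [0.485, 0.0189, 0.234]
tool_rot: [1.0, -0.007, -0.0, 0.0]
force: [-0.5, 0.0, 0.4]
width: 0.093
grasp_force: 0.0
```

Run:
```python
from h import *
go([.4845,.020,.125],-0.7)
```

```text
t 16.9 pos [0.485  0.0189 0.234 ] F [-0.5  0.   0.4] w 0.093 gf 0.0
shift mm [ -0.5  -1.2 109. ] turn [ 0.04  0.03 -0.07]
```

Emit:
jog_arm(series=[0, 0, 0, 0.03, 0, 0, 0, 0, 0, 0, 0.07, 0, 0, 0, 0, 0, 0, 0.109, 0, 0, 0, 0, 0, 0, 0.109, 0, 0, 0, 0, 0, 0, 0.109, 0, 0, 0])

```text
time: 17.4
ee_pos: [0.4851, 0.0189, 0.1252]
tool_rot: [1.0, -0.007, -0.001, 0.0]
force: [0.7, 0.6, 0.5]
width: 0.093
grasp_force: 0.0
```

Emit:
jog_arm(series=[0.3, 0, 0, 0, 0, 0, 0, 0.4, 0, 0, 0, 0, 0, 0, 0.45, 0, 0, 0, 0, 0, 0, 0.45, 0, 0, 0, 0, 0, 0, 0.45, 0, 0, 0, 0, 0, 0], grip_force=15)

```text
time: 17.9
ee_pos: [0.4866, 0.022, 0.1265]
tool_rot: [1.0, -0.005, 0.002, -0.001]
force: [-0.8, 8.1, 5.6]
width: 0.0575
grasp_force: 3.9
```

Emit:
jog_arm(series=[0.5, 0, 0, 0, 0, 0, 0, 0.5, 0, 0, 0, 0, 0, 0, 0.5, 0, 0, 0, 0, 0, 0, 0.5, 0, 0, 0, 0, 0, 0, 0.5, 0, 0, 0, 0, 0, 0])

```text
time: 18.4
ee_pos: [0.4866, 0.0225, 0.1265]
tool_rot: [1.0, -0.005, 0.002, -0.001]
force: [0.1, 9.1, 6.5]
width: 0.0466
grasp_force: 4.6
```

Emit:
jog_arm(series=[0.57, 0, 0, 0, 0, 0, 0, 0.57, 0, 0, 0, 0, 0, 0, 0.57, 0, 0, 0, 0, 0, 0, 0.57, 0, 0, 0, 0, 0, 0])

```text
time: 18.8
ee_pos: [0.4867, 0.0232, 0.1267]
tool_rot: [1.0, -0.005, 0.002, -0.002]
force: [-1.2, 11.5, 7.8]
width: 0.0402
grasp_force: 6.1
```

Emit:
jog_arm(series=[0.61, 0, 0, 0, 0, 0, 0, 0.61, 0, 0, 0, 0, 0, 0, 0.61, 0, 0, 0, 0, 0, 0, 0.61, 0, 0, 0, 0, 0, 0])

```text
time: 19.2
ee_pos: [0.4867, 0.0232, 0.1267]
tool_rot: [1.0, -0.005, 0.002, -0.002]
force: [-1.9, 11.1, 8.4]
width: 0.0363
grasp_force: 6.3
```

Emit:
jog_arm(series=[0.61, 0, 0.002, 0, 0, 0, 0, 0.63, 0, 0.002, 0, 0, 0, 0, 0.64, 0, 0.002, 0, 0, 0, 0, 0.64, 0, 0.002, 0, 0, 0, 0, 0.64, 0, 0.002, 0, 0, 0, 0], grip_force=20)

```text
time: 19.7
ee_pos: [0.4866, 0.0209, 0.1266]
tool_rot: [1.0, -0.005, 0.002, -0.001]
force: [-0.9, 10.1, 8.3]
width: 0.0339
grasp_force: 5.9
```

Run:
```python
from h import *
go([.4845,.020,.125],-0.7)
im,W=clamp("c7")
im,d=r.get_image("side");cv2.imwrite("pics/s7.png",cv2.resize(im[160:320,280:400],None,fx=4,fy=4,interpolation=cv2.INTER_CUBIC))
```

```text
t 19.7 pos [0.4866 0.0209 0.1266] F [-0.9 10.1  8.3] w 0.0339 gf 5.885536093264818
shift mm [-2.1  0.9  1.6] turn [-0.17 -0.21  0.16]
```

View pics/s7.png

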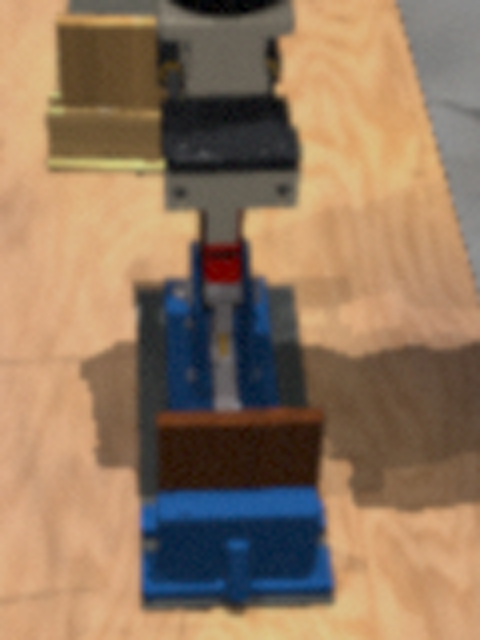

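Emit:
jog_arm(series=[0.64, 0, 0, 0, 0, 0, 0, 0.64, 0, 0, 0, 0, 0, 0, 0.64, 0, 0, 0, 0, 0, 0])

```text
time: 20.1
ee_pos: [0.4866, 0.0208, 0.1266]
tool_rot: [1.0, -0.005, 0.002, -0.001]
force: [-1.2, 9.2, 7.6]
width: 0.0337
grasp_force: 5.8
```

Emit:
jog_arm(series=[0.66, 0, 0.001, 0, 0, 0, 0, 0.66, 0, 0.001, 0, 0, 0, 0, 0.66, 0, 0.001, 0, 0, 0, 0, 0.66, 0, 0.001, 0, 0, 0, 0])

```text
time: 20.5
ee_pos: [0.4867, 0.0203, 0.1266]
tool_rot: [1.0, -0.005, 0.002, -0.002]
force: [-0.3, 12.7, 6.5]
width: 0.032
grasp_force: 6.6
```

Emit:
jog_arm(series=[0.66, 0, 0, 0, 0, 0, 0, 0.66, 0, 0, 0, 0, 0, 0, 0.66, 0, 0, 0, 0, 0, 0, 0.66, 0, 0, 0, 0, 0, 0, 0.66, 0, 0, 0, 0, 0, 0])

```text
time: 21.0
ee_pos: [0.4866, 0.0202, 0.1266]
tool_rot: [1.0, -0.005, 0.002, -0.002]
force: [-1.4, 13.0, 6.6]
width: 0.0323
grasp_force: 6.6
```

Run:
```python
from h import *
go([.4845,.020,.125],-0.7)
im,d=r.get_image("side");W=cloud("side",im,d);x,y,z=np.moveaxis(W,2,0)
for a,b in((.075,.09),(.09,.105),(.105,.119)):
    m=(d>0)&(z>a)&(z<b)&(abs(x-.486)<.06)&(abs(y-.1715)<.02);P=W[m];print(a,len(P),rect(P[:,:2]),np.median(P,0).round(4))
m=(d>0)&(abs(x-.486)<.06)&(abs(y-.1715)<.02)&(z>.11);print("ztop",np.percentile(z[m],98))
```

```text
t 21.0 pos [0.4866 0.0202 0.1266] F [-1.4 13.   6.6] w 0.0323 gf 6.587823713198304
shift mm [-2.1  0.3  1.5] turn [-0.19 -0.2   0.18]
0.075 174 (array([485.5, 179.4]), array([ 5.6, 90. ]), 87.8) [0.4844 0.1793 0.082 ]
0.09 180 (array([485.5, 179.4]), array([ 3.9, 89.8]), 89.3) [0.4858 0.1792 0.0974]
0.105 176 (array([485.9, 179.2]), array([ 4.4, 88.6]), 89.7) [0.485  0.1792 0.1118]
ztop 0.12495746146921768
```

The panel has moved about 2 mm onto the anvil, is upright and on the floor. The trigger force of about 13 N fits a half-pressed stem, so I'm handing in.

```bash
python3 -c "
from cell import r
print(r.close_job())"
```

```text
the job is handed in; nothing more can be done
None
```

I handed the job in at about 21 s with the dark panel standing upright in the clamp slot against the anvil and the trigger still squeezed at about 13 N. The stem looks roughly half in, but that comes from force readings because the arm hid it from the camera, and `r.close_job()` returned no verdict.

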